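Seat the slicing disc on its drive pin

TASK

The slicing disc of the food slicer sits high on its spindle because the notch in its rim is not over the drive pin. Without lifting the disc, push it round by its upright peg with a fingertip until the notch stands over the pin, then press down on the hub until the disc is fully home with the pin in the notch, and let go. Leave the onion, the garlic and the salt shaker where they stand.

Things in the scene. Friction and masses are not known exactly. Their poses are not given: they have to be found in the camera images.
- base: White round slicer base, 180 mm across, fixed to the worktop. Origin: centre of its underside, on the worktop; z up; its x axis points from the centre to the drive pin. Its flat top is 30 mm above the origin. A steel spindle, 16 mm thick, stands at the centre (top 65 mm above the origin, inside the disc's hub). Three small pads on the flat top carry the disc once it is home.
- collar (a joint): Rubber collar, 56 mm across, round the spindle under the disc: 0 = up (holds the disc 14 mm high), 0.014 = down (disc home). It does not move under the disc's weight, slides down stiffly when the hub is pressed with about 6 N, and stays where it is left.
- pin (a point): Top of the fixed steel drive pin, 10 mm thick, with a rounded top, 69 mm from the base's centre, 46 mm above the worktop: 2 mm below the raised disc. Only 2 mm of it shows beyond the disc's rim; just outside it a small white rib, 9 x 8 x 8 mm, stands on the edge of the base's flat top.
- disc: Loose steel slicing disc, 144 mm across, 4 mm thick, about 0.22 kg, with a hub and a peg on top. It turns about the spindle (1 mm play) either way without end, and stays where it is left. Origin: centre of its underside, 48 mm above the base's origin while raised, 34 mm when fully home. z is up; its x axis points to the notch. The plate's top is 4 mm above the origin.
- notch (a point): Point in the notch of the disc's rim that comes right over the pin: on the disc's +x axis, 69 mm from its centre, level with its underside. The notch is open to the rim, 18 mm wide at the rim, 14 mm at its root 56 mm from the centre: about 3 mm of room each side of the pin.
- peg_top (a point): Top of the upright black peg on the disc, 14 mm thick, 30 mm tall above the plate, 50 mm from the disc's centre, exactly opposite the notch. Pushed sideways it turns the disc with less than about 2 N.
- hub_top (a point): Centre of the flat top of the black hub in the middle of the disc, 36 mm across, 38 mm above the disc's underside (34 mm above the plate). The place to press.
- post_foot (a point): Centre of the foot, at worktop height, of the fixed square wooden post, 45 mm thick and taller than the robot, beside the sink behind and to the right of the slicer. An obstacle: keep the arm clear of it.
- onion: Loose onion, about 78 mm across and 85 mm tall; origin: centre of its underside. A bystander.
- garlic: Loose garlic bulb, about 53 mm across and 53 mm tall; origin: centre of its underside. A bystander.
- salt_shaker: Loose salt shaker, 44 mm across and 90 mm tall, grey cap; origin: centre of its underside. A bystander.
Mind the look-alikes: they are no part of the job. Several things have the shape of the disc; the one meant has the colours described above.

How it is judged:
By the outcome, as a careful person would: the job done as asked, in the order asked, and still so for the second after the job is handed in, with the robot touching nothing.
It also fails if it takes over 64 s, if anything falls off the work surface, if the arm or the gripper's body presses on something with over 40 N, if the wrist force passes 120 N, or if a joint passes its speed limit or range.

ROBOT

A 6-joint arm with a two-finger parallel gripper is mounted at the origin on a cart in front of the work surface, level with it; the furniture and walls round the work are solid. World frame = base frame: x ahead of the robot, y to its left, z up, the work surface at z = 0. Lengths are in m, angles in rad, forces in N, time in s.
With the tool pointing down it reaches from about 0.35 to 0.85 m from the base axis. Payload 8.1 kg.
Tool frame: the origin (TCP) lies between the finger pads; the fingertips stand 14 mm ahead of it and the grasp point (between the pads) lies 5 mm behind it; z points along the fingers, y is the line along which they close (so a half turn about z gives the same grasp; the last joint's range is limited). The gripper opens to 93 mm and grips with 3 to 60 N. Pads are 15 mm wide; open, the fingers measure 128 mm over their backs; the gripper's body (75 mm by 188 mm) begins 65 mm behind the grasp point.
Start: joints at [-1.289, 0.13, 1.488, -0, 1.523, -0.085], TCP at [0.215, -0.56, 0.233] pointing down, gripper open.
Joint ranges: [-2.96, 2.96], [-0.89, 2.26], [0.02, 2.5], [-1.34, 4.48], [0, 2.73], [-2.66, 2.66]. Speed limits (rad/s): [2.39, 2.39, 2.79, 3.14, 3.14, 3.14].

INTERFACE

Orientations are given as a rotation vector (axis times angle).
In Python, from plant import robot gives the robot as it stands.
- The arm moves only by the tool arm_command, never from a script. Its argument "targets" is a list of rows, each an object of numbers: "x", "y", "z": the shift along the world's x, y, z in units of 500 mm (1.0 is 500 mm); "rx", "ry", "rz": the turn, a rotation vector about the world's x, y, z in units of 2 rad (1.0 is 2 rad); "claw": the closure in counts, from 0 (fully open) to 255 (shut). In form: [{"x": .., "y": .., "z": .., "rx": .., "ry": .., "rz": .., "claw": ..}, ...]. A call has 1 to 10 rows; each row is the pose to reach, as a shift and turn from the pose commanded when the call began; what a row does not reach only later rows make up. A row lasts 1/12 s, in which the tool goes at most 41.7 mm and 7.16 degrees, less where a joint would pass 70% of its speed; a pose out of reach is approached as far as the arm can. A call with a number of a shift or a turn outside -1 to 1 is refused whole. A call with a gripper value outside its range is refused whole. The fingers move at their own pace and stop on an object; "squeeze" is the grip in N (left out, the last holds). Time passes only in rows, so rows that repeat a pose let the fingers close. It gives the time, the measured TCP pose, the force, the opening and the grip force at its end, in the units of the state.
- robot.read_state(): the state, without advancing time (a new reading comes with each control period).
- robot.read_camera(name): name is "scene" or "top" or "wrist"; returns (picture, depth): 420x560x3 uint8, red, green, blue; 420x560 float32, m along the optical axis (not along the pixel's ray), 0 where there is no reading.
- robot.get_calibration(name): a dict with "intrinsics" (3x3 intrinsics, pixels), "dist" ([k1, k2, p1, p2, k3] as OpenCV has them; the pictures are not rectified), "origin" and "orientation" of the camera in the world. Camera axes: x right, y up, looking along -z (the intrinsics and any distortion apply to the point x, -y, -z); pixel columns grow to the right and rows downward; lengths in m; the calibration is good to about 2 mm. A picture is of the moment at which its call begins: read the wrist's pose just before it. get_calibration takes no time and is no camera call; for the wrist camera it gives the pose at the moment of the call.
- robot.close_job(): hands the job in; it is judged then, once.
The state is a dict: "t": time; "q": joint angles; "dq": joint speeds; "joint_torque": joint torques, N m; "tool_pos": TCP position; "orientation": TCP orientation; "force": force on the tool from outside, world axes, zero at the start; "wrist_torque": the same for the moment, N m; "opening": finger opening in m; "gripper_force": force on a finger pad.
Only numpy, scipy, OpenCV 4.12 (cv2) and the standard library are available. Lean on these libraries where they do the work, as an engineer would, in place of code of your own. Each camera call takes 0.05 s, during which the arm holds its last target. There are 200 camera calls.

## Working session

There is one attempt and no reset: what is moved stays moved. The work goes in short steps, Python scripts to look and compute and a tool call to move; the robot and the scene stay as the last step left them, time stands still between calls to the robot, and variables do not carry over. Pictures are saved under pics/ and viewed, at most 10 in all, crops included, and the job is handed in when it is done.

Besides the shell and the picture viewer there is one more tool, called after "Emit:" by a JSON object that holds its "method" and its "body", one argument or row to a line. arm_command: Moves the arm, as the interface text tells. Shifts and turns lie within -1 to 1; 1 stands for 500 mm of shift or 2 rad of turn. Its arguments: {"type":"object","properties":{"targets":{"type":"array","items":{"type":"object","properties":{"x":{"type":"number","minimum":-1,"maximum":1},"y":{"type":"number","minimum":-1,"maximum":1},"z":{"type":"number","minimum":-1,"maximum":1},"rx":{"type":"number","minimum":-1,"maximum":1},"ry":{"type":"number","minimum":-1,"maximum":1},"rz":{"type":"number","minimum":-1,"maximum":1},"claw":{"type":"number"}}}},"squeeze":{"type":"number"}},"required":["targets"]}

```bash
mkdir -p pics; cat > h.py <<'E'
import numpy as np, cv2
from plant import robot
def shot(n,fn):
    c=robot.get_calibration(n); p,d=robot.read_camera(n)
    cv2.imwrite('pics/'+fn+'.png',p[:,:,::-1]); np.savez('pics/'+fn+'.npz',p=p,d=d,K=c['intrinsics'],D=c['dist'],o=c['origin'],R=np.array(c['orientation'],float))
    return p,d
def rot(r):
    r=np.array(r,float)
    return r if r.shape==(3,3) else cv2.Rodrigues(r)[0]
def ray(fn,u,v):
    f=np.load('pics/'+fn+'.npz'); x,y=cv2.undistortPoints(np.array([[[u,v]]],float),f['K'],f['D'])[0,0]
    return f['o'],rot(f['R'])@np.array([x,-y,-1.]),f['d'][int(v),int(u)]
def atz(fn,u,v,z):
    o,r,d=ray(fn,u,v); return o+r*(z-o[2])/r[2]
def atd(fn,u,v):
    o,r,d=ray(fn,u,v); return o+r*d
E
python3 - <<'E'
from h import *
for n in ('scene','top'):
    p,d=shot(n,n+'1'); c=robot.get_calibration(n); print(c)
print(robot.read_state())
E
```

```text
{'intrinsics': array([[514.0364388 ,   0.        , 284.48696045],
       [  0.        , 514.0364388 , 205.79348559],
       [  0.        ,   0.        ,   1.        ]]), 'dist': array([-0.09230271,  0.        ,  0.        ,  0.        ,  0.        ]), 'origin': array([ 0.64119332, -0.87615286,  0.83058899]), 'orientation': array([0.91433587, 0.02756958, 0.11037113])}
{'intrinsics': array([[503.52399093,   0.        , 272.76118227],
       [  0.        , 503.52399093, 203.40523829],
       [  0.        ,   0.        ,   1.        ]]), 'dist': array([-0.16618272,  0.        ,  0.        ,  0.        ,  0.        ]), 'origin': array([0.29388661, 0.07338702, 1.36641139]), 'orientation': array([ 0.14434612, -0.14271936, -1.5431871 ])}
{'t': 0.1, 'q': array([-1.28940561e+00,  1.31064533e-01,  1.48917852e+00, -3.87906426e-05,
        1.52298632e+00, -8.53938807e-02]), 'dq': array([ 0.00025886, -0.00277322, -0.00277686, -0.00183628,  0.00050898,
       -0.00030395]), 'joint_torque': array([ 1.56072249e-03, -5.61340821e+01, -4.93096089e+01,  7.70392525e-02,
        2.91462574e-02, -4.40628526e-05]), 'tool_pos': array([ 0.21504417, -0.55961513,  0.23170046]), 'orientation': array([-3.0873120e+00, -5.7262632e-01,  3.1195372e-04]), 'force': array([ 0.29036339, -0.72789841, -0.42749713]), 'wrist_torque': array([-0.03000942, -0.03092877,  0.02589925]), 'gripper_force': 0.0, 'opening': 0.09319837037070587}
```

View pics/scene1.png

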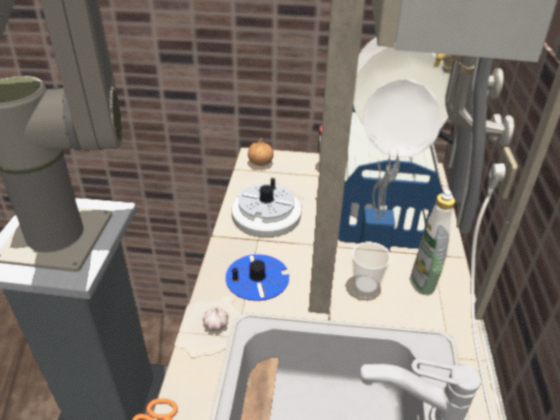

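View pics/top1.png

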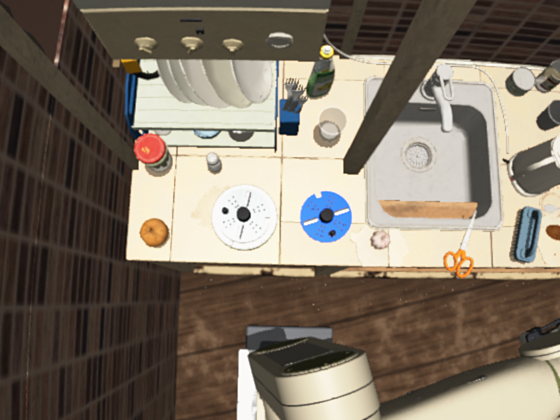

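The scene view shows the white base with the steel disc at about (266,205), and the blue look-alike at (257,275). In the top view the slicer is at (244,215), the onion at (154,232), the salt shaker at (213,160), the garlic at (380,240) and the post foot near (355,168). I'll enlarge the slicer.

```bash
python3 - <<'E'
from h import *
a=cv2.imread('pics/top1.png')[170:260,200:290]; b=cv2.imread('pics/scene1.png')[165:245,225:310]
a=cv2.resize(a,(400,400),interpolation=cv2.INTER_CUBIC); b=cv2.resize(b,(400,376),interpolation=cv2.INTER_CUBIC)
cv2.imwrite('pics/c1.png',np.hstack([a,np.vstack([b,np.zeros((24,400,3),np.uint8)])]))
for n,u,v,z in [('hub',244,215,.086),('peg',225,212,.082),('onion',154,232,.08),('salt',213,160,.09),('post',355,170,0),('garlic',380,240,.05),('edge',244,262,0)]: print(n,atz('top1',u,v,z).round(3),atd('top1',u,v).round(3))
E
```

```text
hub [0.499 0.151 0.086] [0.5   0.151 0.083]
peg [0.507 0.201 0.082] [0.509 0.202 0.069]
onion [0.45  0.384 0.08 ] [0.451 0.386 0.073]
salt [0.643 0.237 0.09 ] [0.644 0.238 0.085]
post [ 0.648 -0.151  0.   ] [ 0.634 -0.142  0.053]
garlic [ 0.446 -0.208  0.05 ] [ 0.447 -0.21   0.043]
edge [0.384 0.152 0.   ] [ 0.384  0.152 -0.003]
```

View pics/c1.png

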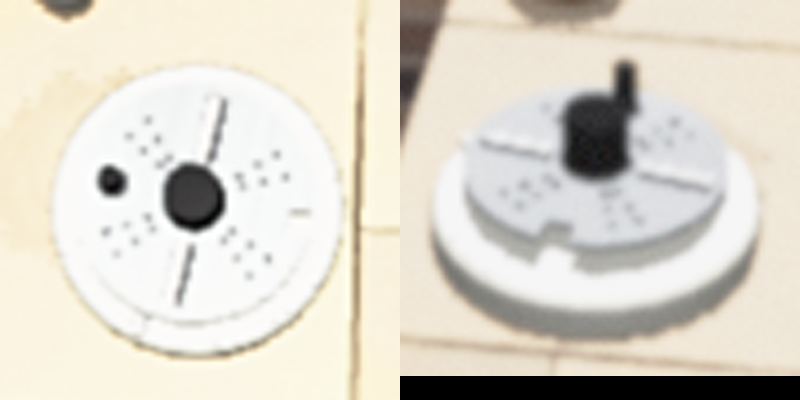

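The top crop shows the peg at (111,181), the hub at (193,197) and the notch edge at (300,212). The scene crop shows a rib or notch feature near (560,250). I need a closer look from the wrist camera.

```bash
python3 - <<'E'
from h import *
C=np.array([.499,.151])
for n,u,v,z in [('notch',555,232,.05),('rib',560,260,.038),('pegtop',625,65,.082),('hub',595,108,.086)]:
    p=atz('scene1',225+(u-400)*85/400,165+v*80/376,z); print(n,p.round(4),np.degrees(np.arctan2(*(p[:2]-C)[::-1])).round(1),np.hypot(*(p[:2]-C)).round(4))
for n,u,v,z in [('notch?',300,212,.05),('mark',148,325,.038),('peg',113,177,.082),('hub',193,195,.086),('basec',199,210,.03)]:
    p=atz('top1',200+u*90/400,170+v*90/400,z); print(n,p.round(4),np.degrees(np.arctan2(*(p[:2]-C)[::-1])).round(1),np.hypot(*(p[:2]-C)).round(4))
c=robot.get_calibration('wrist'); s=robot.read_state()
R=rot(s['orientation']); print(R.round(3)); print('cam in tool',R.T@(np.array(c['origin'])-s['tool_pos']), (R.T@rot(c['orientation'])).round(3))
E
```

```text
notch [0.4903 0.09   0.05  ] -98.1 0.0616
rib [0.494  0.0822 0.038 ] -94.2 0.069
pegtop [0.5126 0.1996 0.082 ] 74.4 0.0505
hub [0.5026 0.1521 0.086 ] 16.7 0.0038
notch? [0.4992 0.0906 0.05  ] -89.8 0.0604
mark [0.4308 0.1797 0.038 ] 157.2 0.074
peg [0.5123 0.1997 0.082 ] 74.7 0.0505
hub [0.5021 0.1524 0.086 ] 24.6 0.0034
basec [0.5021 0.152  0.03  ] 16.9 0.0033
[[ 0.933  0.359 -0.   ]
 [ 0.359 -0.933  0.002]
 [ 0.    -0.002 -1.   ]]
cam in tool [ 0.07353041 -0.00084848 -0.15144422] [[ 0.001  0.965  0.263]
 [ 1.    -0.001  0.   ]
 [ 0.     0.263 -0.965]]
```

The mark at about 158° (top crop (148,325)) looks like the rib and pin. The peg is near 78°, so the notch is near -102°. I'll move above the slicer with the claw closed to check.

Emit:
{"method": "arm_command", "body": {
  "targets": [
    {"x": 0.32,"y": 0.8,"z": 0.04,"rz": -0.1,"claw": 255},
    {"x": 0.32,"y": 0.8,"z": 0.04,"rz": -0.1,"claw": 255},
    {"x": 0.32,"y": 0.8,"z": 0.04,"rz": -0.1,"claw": 255},
    {"x": 0.32,"y": 0.8,"z": 0.04,"rz": -0.1,"claw": 255},
    {"x": 0.32,"y": 0.8,"z": 0.04,"rz": -0.1,"claw": 255},
    {"x": 0.32,"y": 0.8,"z": 0.04,"rz": -0.1,"claw": 255},
    {"x": 0.32,"y": 0.8,"z": 0.04,"rz": -0.1,"claw": 255},
    {"x": 0.32,"y": 0.8,"z": 0.04,"rz": -0.1,"claw": 255},
    {"x": 0.32,"y": 0.8,"z": 0.04,"rz": -0.1,"claw": 255},
    {"x": 0.32,"y": 0.8,"z": 0.04,"rz": -0.1,"claw": 255}
  ]
}}

```text
schema error: expected keys x, y, z, rx, ry, rz, claw
```

Emit:
{"method": "arm_command", "body": {
  "targets": [
    {"x": 0.31,"y": 0.62,"z": 0,"rz": -0.08,"claw": 255},
    {"x": 0.31,"y": 0.62,"z": 0,"rz": -0.08,"claw": 255},
    {"x": 0.31,"y": 0.62,"z": 0,"rz": -0.08,"claw": 255},
    {"x": 0.31,"y": 0.62,"z": 0,"rz": -0.08,"claw": 255},
    {"x": 0.31,"y": 0.62,"z": 0,"rz": -0.08,"claw": 255},
    {"x": 0.31,"y": 0.62,"z": 0,"rz": -0.08,"claw": 255},
    {"x": 0.31,"y": 0.62,"z": 0,"rz": -0.08,"claw": 255},
    {"x": 0.31,"y": 0.62,"z": 0,"rz": -0.08,"claw": 255},
    {"x": 0.31,"y": 0.62,"z": 0,"rz": -0.08,"claw": 255},
    {"x": 0.31,"y": 0.62,"z": 0,"rz": -0.08,"claw": 255}
  ]
}}

```text
schema error: expected keys x, y, z, rx, ry, rz, claw
```

```bash
python3 - <<'E'
from h import *
shot('wrist','w1'); s=robot.read_state(); print(s['t'],s['tool_pos'],s['orientation'],s['q'],s['opening'])
cv2.imwrite('pics/w1b.png',cv2.resize(cv2.imread('pics/w1.png'),(784,588),interpolation=cv2.INTER_CUBIC))
E
```

```text
0.15 [ 0.21507747 -0.55966323  0.23180341] [-3.08747214e+00 -5.72643118e-01  2.12361761e-04] [-1.28940329e+00  1.31007297e-01  1.48905332e+00  8.70558951e-06
  1.52300281e+00 -8.53857882e-02] 0.0930028985355997
```

View pics/w1b.png

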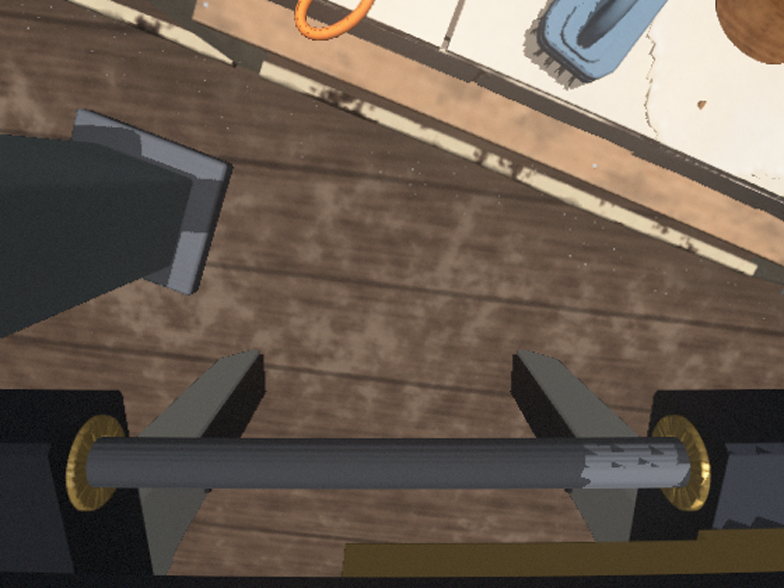

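This is the wrist view at the start pose, because the calls were refused for missing keys. Image up is tool +x, and the fingers sit at the bottom.

Emit:
{"method": "arm_command", "body": {
  "targets": [
    {"x": 0.28,"y": 0.74,"z": 0.06,"rx": 0,"ry": 0,"rz": -0.1,"claw": 255},
    {"x": 0.28,"y": 0.74,"z": 0.06,"rx": 0,"ry": 0,"rz": -0.1,"claw": 255},
    {"x": 0.28,"y": 0.74,"z": 0.06,"rx": 0,"ry": 0,"rz": -0.1,"claw": 255},
    {"x": 0.28,"y": 0.74,"z": 0.06,"rx": 0,"ry": 0,"rz": -0.1,"claw": 255},
    {"x": 0.28,"y": 0.74,"z": 0.06,"rx": 0,"ry": 0,"rz": -0.1,"claw": 255},
    {"x": 0.28,"y": 0.74,"z": 0.06,"rx": 0,"ry": 0,"rz": -0.1,"claw": 255},
    {"x": 0.28,"y": 0.74,"z": 0.06,"rx": 0,"ry": 0,"rz": -0.1,"claw": 255},
    {"x": 0.28,"y": 0.74,"z": 0.06,"rx": 0,"ry": 0,"rz": -0.1,"claw": 255},
    {"x": 0.28,"y": 0.74,"z": 0.06,"rx": 0,"ry": 0,"rz": -0.1,"claw": 255},
    {"x": 0.28,"y": 0.74,"z": 0.06,"rx": 0,"ry": 0,"rz": -0.1,"claw": 255}
  ]
}}

```text
t: 0.98
tool_pos: [0.356, -0.1867, 0.263]
orientation: [-3.13, -0.264, -0.002]
force: [0.3, -0.2, 0.8]
opening: 0.0308
gripper_force: 0.0
```

Emit:
{"method": "arm_command", "body": {
  "targets": [
    {"x": 0.27,"y": 0.68,"z": 0,"rx": 0,"ry": 0,"rz": -0.08,"claw": 255},
    {"x": 0.27,"y": 0.68,"z": 0,"rx": 0,"ry": 0,"rz": -0.08,"claw": 255},
    {"x": 0.27,"y": 0.68,"z": 0,"rx": 0,"ry": 0,"rz": -0.08,"claw": 255},
    {"x": 0.27,"y": 0.68,"z": 0,"rx": 0,"ry": 0,"rz": -0.08,"claw": 255},
    {"x": 0.27,"y": 0.68,"z": 0,"rx": 0,"ry": 0,"rz": -0.08,"claw": 255},
    {"x": 0.27,"y": 0.68,"z": 0,"rx": 0,"ry": 0,"rz": -0.08,"claw": 255},
    {"x": 0.27,"y": 0.68,"z": 0,"rx": 0,"ry": 0,"rz": -0.08,"claw": 255},
    {"x": 0.27,"y": 0.68,"z": 0,"rx": 0,"ry": 0,"rz": -0.08,"claw": 255},
    {"x": 0.27,"y": 0.68,"z": 0,"rx": 0,"ry": 0,"rz": -0.08,"claw": 255},
    {"x": 0.27,"y": 0.68,"z": 0,"rx": 0,"ry": 0,"rz": -0.08,"claw": 255}
  ]
}}

```text
t: 1.82
tool_pos: [0.4907, 0.1558, 0.2612]
orientation: [-3.139, -0.018, 0.003]
force: [0.6, -0.1, 0.7]
opening: 0.0004
gripper_force: 0.0
```

```bash
python3 - <<'E'
from h import *
shot('wrist','w2'); s=robot.read_state(); print(s['t'],s['tool_pos'],s['orientation'],s['q'],s['opening'])
cv2.imwrite('pics/w2b.png',cv2.resize(cv2.imread('pics/w2.png'),(784,588),interpolation=cv2.INTER_CUBIC))
E
```

```text
1.8667 [0.49008693 0.15308688 0.26137572] [-3.14133147 -0.0182978   0.00352772] [ 2.02422195e-01 -1.13858892e-01  1.68172528e+00  6.40662425e-04
  1.57588874e+00  1.76157151e+00] 0.000608825433599276
```

View pics/w2b.png

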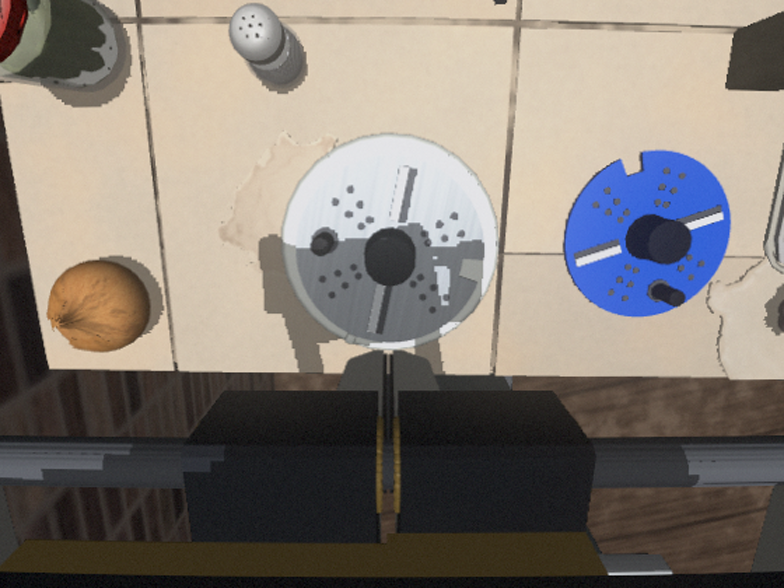

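The wrist view shows the hub at (390,255), the peg at (322,243), the notch at (470,270) and a small rib near (352,340). I'll enlarge the disc.

```bash
python3 - <<'E'
from h import *
a=cv2.imread('pics/w2.png')[90:255,195:365].astype(float)
a=255*(a/255)**.8
cv2.imwrite('pics/w2c.png',cv2.resize(a,None,fx=3.6,fy=3.6,interpolation=cv2.INTER_CUBIC))
E
```

```text
[ WARN:0@0.176] global loadsave.cpp:1063 imwrite_ Unsupported depth image for selected encoder is fallbacked to CV_8U.
```

View pics/w2c.png

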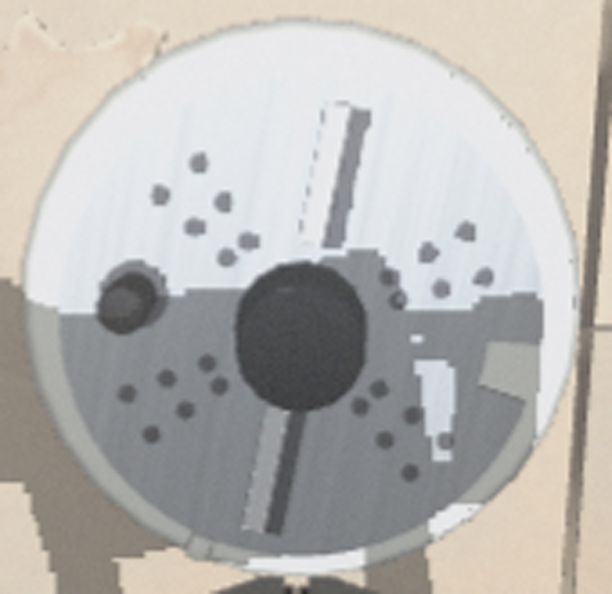

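The enlarged crop shows the rib at about (202,541), the notch between (484,364) and (533,375), the peg top at (123,304) and the hub top at (298,345).

```bash
python3 - <<'E'
from h import *
P=lambda u,v,z: atz('w2',195+u/3.6,90+v/3.6,z)[:2]
# disc outline points, base outline
rim=[P(u,v,.03) for u,v in [(25,305),(85,140),(310,20),(480,95),(578,300),(540,440),(300,572),(130,495)]]
r=np.array(rim); A=np.c_[2*r,np.ones(len(r))]; s=np.linalg.lstsq(A,(r**2).sum(1),rcond=None)[0]; C=s[:2]; print('base',C,np.sqrt(s[2]+C@C))
for n,u,v,z in [('rib',202,541,.038),('rimnotch',533,375,.052),('rootnotch',484,364,.052),('peg',123,304,.082),('hub',298,345,.086)]:
    p=P(u,v,z); d=p-C; print(n,p.round(4),np.degrees(np.arctan2(d[1],d[0])).round(1),np.hypot(*d).round(4))
E
```

```text
base [0.50474683 0.15443421] 0.08570181431933352
rib [0.4312 0.1866] 156.4 0.0803
rimnotch [0.4901 0.0859] -102.1 0.07
rootnotch [0.4933 0.1008] -102.1 0.0548
peg [0.5144 0.2041] 79.0 0.0506
hub [0.5045 0.1566] 97.0 0.0022
```

Emit:
{"method": "arm_command", "body": {
  "targets": [
    {"x": -0.03,"y": 0.12,"z": -0.1,"rx": 0,"ry": 0,"rz": 0.67,"claw": 255},
    {"x": -0.03,"y": 0.12,"z": -0.1,"rx": 0,"ry": 0,"rz": 0.67,"claw": 255},
    {"x": -0.03,"y": 0.12,"z": -0.1,"rx": 0,"ry": 0,"rz": 0.67,"claw": 255},
    {"x": -0.03,"y": 0.12,"z": -0.1,"rx": 0,"ry": 0,"rz": 0.67,"claw": 255},
    {"x": -0.03,"y": 0.12,"z": -0.1,"rx": 0,"ry": 0,"rz": 0.67,"claw": 255},
    {"x": -0.03,"y": 0.12,"z": -0.1,"rx": 0,"ry": 0,"rz": 0.67,"claw": 255},
    {"x": -0.03,"y": 0.12,"z": -0.1,"rx": 0,"ry": 0,"rz": 0.67,"claw": 255},
    {"x": -0.03,"y": 0.12,"z": -0.1,"rx": 0,"ry": 0,"rz": 0.67,"claw": 255},
    {"x": -0.03,"y": 0.12,"z": -0.1,"rx": 0,"ry": 0,"rz": 0.67,"claw": 255},
    {"x": -0.03,"y": 0.12,"z": -0.1,"rx": 0,"ry": 0,"rz": 0.67,"claw": 255}
  ]
}}

```text
t: 2.7
tool_pos: [0.4751, 0.2086, 0.2127]
orientation: [2.537, 1.853, -0.001]
force: [-0.5, 0.1, -0.1]
opening: 0.0008
gripper_force: 0.0
```

Emit:
{"method": "arm_command", "body": {
  "targets": [
    {"x": 0,"y": 0,"z": 0,"rx": 0,"ry": 0,"rz": 0.05,"claw": 255},
    {"x": 0,"y": 0,"z": 0,"rx": 0,"ry": 0,"rz": 0.05,"claw": 255},
    {"x": 0,"y": 0,"z": 0,"rx": 0,"ry": 0,"rz": 0.05,"claw": 255}
  ]
}}

```text
t: 2.95
tool_pos: [0.4752, 0.209, 0.2127]
orientation: [2.45, 1.966, -0.0]
force: [-0.7, 0.1, 0.9]
opening: 0.0006
gripper_force: 0.0
```

```bash
python3 - <<'E'
from h import *
s=robot.read_state(); R=rot(s['orientation']); print(s['tool_pos'],np.degrees(np.arctan2(R[1,0],R[0,0])),R[:,2],s['q'],s['force'])
E
```

```text
[0.47515205 0.20898484 0.21266695] 77.49522076539773 [-1.92896260e-05 -2.73743600e-04 -9.99999962e-01] [ 3.15744372e-01 -7.93740178e-02  1.73801638e+00 -2.55203076e-04
  1.48305364e+00  5.34016313e-01] [-0.6590569   0.13568146  0.88284774]
```

Emit:
{"method": "arm_command", "body": {
  "targets": [
    {"x": 0,"y": 0,"z": -0.08,"rx": 0,"ry": 0,"rz": 0,"claw": 255},
    {"x": 0,"y": 0,"z": -0.16,"rx": 0,"ry": 0,"rz": 0,"claw": 255},
    {"x": 0,"y": 0,"z": -0.22,"rx": 0,"ry": 0,"rz": 0,"claw": 255},
    {"x": 0,"y": 0,"z": -0.26,"rx": 0,"ry": 0,"rz": 0,"claw": 255},
    {"x": 0,"y": 0,"z": -0.277,"rx": 0,"ry": 0,"rz": 0,"claw": 255},
    {"x": 0,"y": 0,"z": -0.277,"rx": 0,"ry": 0,"rz": 0,"claw": 255},
    {"x": 0.01,"y": -0.002,"z": -0.277,"rx": 0,"ry": 0,"rz": 0,"claw": 255},
    {"x": 0.02,"y": -0.004,"z": -0.277,"rx": 0,"ry": 0,"rz": 0,"claw": 255}
  ]
}}

```text
t: 3.62
tool_pos: [0.487, 0.2082, 0.0763]
orientation: [2.446, 1.97, 0.005]
force: [0.9, -0.4, 0.5]
opening: 0.0004
gripper_force: 0.0
```

```bash
cat > arc.py <<'E'
from h import *
import sys
def arc(angs,off,C=(.504,.154),z=None):
    s=robot.read_state(); p=s['tool_pos']; R=rot(s['orientation']); y0=np.arctan2(R[1,0],R[0,0]); print(p,np.degrees(y0),s['force'],s['t'])
    for a in angs:
        t=np.radians(a); F=np.array(C)+.05*np.array([np.cos(t),np.sin(t)])+off*np.array([-np.sin(t),np.cos(t)])
        print(a,((F-p[:2])/.5).round(3),round((t-y0)/2,3))
E
python3 -c "
from arc import *
arc([78,74,70,66,62,58,54,50,46,42],.0245)"
```

```text
[0.48698123 0.20823848 0.07629584] 77.69995077419205 [ 0.94307324 -0.35901601  0.49615721] 3.6167
78 [ 0.007 -0.   ] 0.003
74 [0.014 0.001] -0.032
70 [0.022 0.002] -0.067
66 [0.03  0.003] -0.102
62 [0.038 0.003] -0.137
58 [0.045 0.002] -0.172
54 [0.053 0.001] -0.207
50 [ 0.061 -0.   ] -0.242
46 [ 0.068 -0.003] -0.277
42 [ 0.076 -0.005] -0.312
```

Emit:
{"method": "arm_command", "body": {
  "targets": [
    {"x": 0.009,"y": 0.002,"z": 0,"rx": 0,"ry": 0,"rz": 0,"claw": 255},
    {"x": 0.017,"y": 0.003,"z": 0,"rx": 0,"ry": 0,"rz": -0.032,"claw": 255},
    {"x": 0.025,"y": 0.004,"z": 0,"rx": 0,"ry": 0,"rz": -0.067,"claw": 255},
    {"x": 0.033,"y": 0.005,"z": 0,"rx": 0,"ry": 0,"rz": -0.102,"claw": 255},
    {"x": 0.041,"y": 0.005,"z": 0,"rx": 0,"ry": 0,"rz": -0.137,"claw": 255},
    {"x": 0.048,"y": 0.004,"z": 0,"rx": 0,"ry": 0,"rz": -0.172,"claw": 255},
    {"x": 0.056,"y": 0.003,"z": 0,"rx": 0,"ry": 0,"rz": -0.207,"claw": 255},
    {"x": 0.064,"y": 0.002,"z": 0,"rx": 0,"ry": 0,"rz": -0.242,"claw": 255},
    {"x": 0.071,"y": -0.001,"z": 0,"rx": 0,"ry": 0,"rz": -0.277,"claw": 255},
    {"x": 0.079,"y": -0.003,"z": 0,"rx": 0,"ry": 0,"rz": -0.312,"claw": 255}
  ]
}}

```text
t: 4.45
tool_pos: [0.5264, 0.2067, 0.0758]
orientation: [2.935, 1.12, 0.004]
force: [-0.0, -0.1, -0.3]
opening: 0.0003
gripper_force: 0.2
```

```bash
python3 - <<'E'
from arc import *
arc([38,34,30,26,22,18,14,10,6,2],.0245)
shot('wrist','w3'); shot('top','t3')
a=cv2.resize(cv2.imread('pics/w3.png'),(480,360)); b=cv2.resize(cv2.imread('pics/top1.png')*0+cv2.imread('pics/t3.png'),None,fx=1,fy=1)[170:260,200:290]
cv2.imwrite('pics/v3.png',np.hstack([cv2.resize(cv2.imread('pics/w3.png'),(440,330)),cv2.resize(b,(330,330),interpolation=cv2.INTER_CUBIC)]))
E
```

```text
[0.52636717 0.20670418 0.07579324] 41.760235174569914 [-0.03411475 -0.08771294 -0.33595066] 4.45
38 [ 0.004 -0.005] -0.033
34 [ 0.011 -0.009] -0.068
30 [ 0.017 -0.013] -0.103
26 [ 0.024 -0.018] -0.138
22 [ 0.03  -0.023] -0.172
18 [ 0.035 -0.028] -0.207
14 [ 0.04  -0.034] -0.242
10 [ 0.045 -0.04 ] -0.277
6 [ 0.05  -0.046] -0.312
2 [ 0.053 -0.053] -0.347
```

View pics/v3.png

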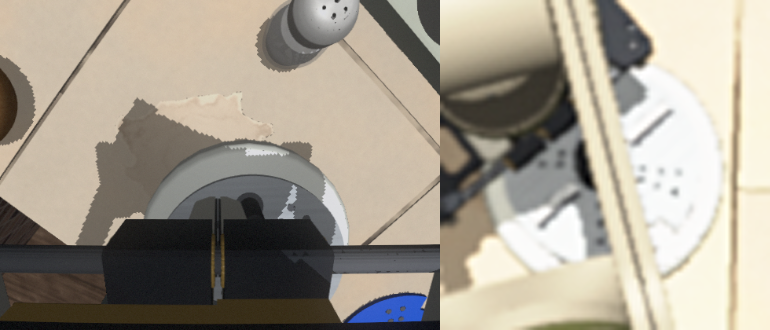

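The disc is turning: the blade slots have swung by about 35° and the peg lies against the finger, at (255,208) in the wrist view. I'll carry on.

Emit:
{"method": "arm_command", "body": {
  "targets": [
    {"x": 0.007,"y": -0.003,"z": 0,"rx": 0,"ry": 0,"rz": -0.033,"claw": 255},
    {"x": 0.014,"y": -0.007,"z": 0,"rx": 0,"ry": 0,"rz": -0.068,"claw": 255},
    {"x": 0.02,"y": -0.011,"z": 0,"rx": 0,"ry": 0,"rz": -0.103,"claw": 255},
    {"x": 0.027,"y": -0.016,"z": 0,"rx": 0,"ry": 0,"rz": -0.138,"claw": 255},
    {"x": 0.033,"y": -0.021,"z": 0,"rx": 0,"ry": 0,"rz": -0.172,"claw": 255},
    {"x": 0.038,"y": -0.026,"z": 0,"rx": 0,"ry": 0,"rz": -0.207,"claw": 255},
    {"x": 0.043,"y": -0.032,"z": 0,"rx": 0,"ry": 0,"rz": -0.242,"claw": 255},
    {"x": 0.048,"y": -0.038,"z": 0,"rx": 0,"ry": 0,"rz": -0.277,"claw": 255},
    {"x": 0.053,"y": -0.044,"z": 0,"rx": 0,"ry": 0,"rz": -0.312,"claw": 255},
    {"x": 0.056,"y": -0.051,"z": 0,"rx": 0,"ry": 0,"rz": -0.347,"claw": 255}
  ]
}}

```text
t: 5.38
tool_pos: [0.5537, 0.1811, 0.0753]
orientation: [-3.14, -0.06, -0.003]
force: [0.3, 0.2, -0.4]
opening: 0.0002
gripper_force: 0.2
```

```bash
python3 - <<'E'
from arc import *
arc([2,-2,-6,-10,-14,-18],.0245)
E
```

```text
[0.55371568 0.18114043 0.0752504 ] 2.17468880855721 [ 0.26571273  0.18375212 -0.43179844] 5.3833
2 [-0.001 -0.002] -0.002
-2 [ 0.002 -0.009] -0.036
-6 [ 0.005 -0.016] -0.071
-10 [ 0.008 -0.023] -0.106
-14 [ 0.009 -0.031] -0.141
-18 [ 0.011 -0.039] -0.176
```

Emit:
{"method": "arm_command", "body": {
  "targets": [
    {"x": 0.002,"y": -0.009,"z": 0,"rx": 0,"ry": 0,"rz": -0.036,"claw": 255},
    {"x": 0.005,"y": -0.016,"z": 0,"rx": 0,"ry": 0,"rz": -0.071,"claw": 255},
    {"x": 0.008,"y": -0.023,"z": 0,"rx": 0,"ry": 0,"rz": -0.106,"claw": 255},
    {"x": 0.009,"y": -0.029,"z": 0,"rx": 0,"ry": 0,"rz": -0.13,"claw": 255},
    {"x": 0.009,"y": -0.029,"z": 0,"rx": 0,"ry": 0,"rz": -0.13,"claw": 255},
    {"x": 0.012,"y": -0.01,"z": 0,"rx": 0,"ry": 0,"rz": -0.13,"claw": 255},
    {"x": 0.01,"y": 0,"z": 0.06,"rx": 0,"ry": 0,"rz": -0.1,"claw": 255},
    {"x": -0.02,"y": 0,"z": 0.14,"rx": 0,"ry": 0,"rz": -0.05,"claw": 255},
    {"x": -0.08,"y": -0.04,"z": 0.22,"rx": 0,"ry": 0,"rz": -0.02,"claw": 255},
    {"x": -0.12,"y": -0.05,"z": 0.3,"rx": 0,"ry": 0,"rz": -0.02,"claw": 255}
  ]
}}

```text
t: 6.22
tool_pos: [0.4991, 0.1589, 0.2113]
orientation: [3.141, 0.011, -0.002]
force: [0.6, 0.2, 0.7]
opening: 0.0006
gripper_force: 0.0
```

Emit:
{"method": "arm_command", "body": {
  "targets": [
    {"x": 0,"y": 0,"z": 0.0,"rx": 0,"ry": 0,"rz": 0,"claw": 255},
    {"x": 0,"y": 0,"z": 0.0,"rx": 0,"ry": 0,"rz": 0,"claw": 255},
    {"x": 0,"y": 0,"z": 0.0,"rx": 0,"ry": 0,"rz": 0,"claw": 255}
  ]
}}

```text
t: 6.47
tool_pos: [0.5005, 0.1594, 0.2107]
orientation: [-3.141, -0.001, -0.002]
force: [-0.8, 0.3, -0.9]
opening: 0.0002
gripper_force: 0.0
```

```bash
python3 - <<'E'
from h import *
s=robot.read_state(); print(s['tool_pos'],s['orientation'],s['t'])
shot('wrist','w4')
from h import *
f=np.load('pics/w4.npz'); C=np.array([.504,.154,.05]); q=rot(f['R']).T@(C-f['o']); q=np.array([q[0],-q[1],-q[2]])
u,v=cv2.projectPoints(q[None],np.zeros(3),np.zeros(3),f['K'],f['D'])[0][0,0]; u0,v0=int(u)-105,int(v)-83; print(u0,v0)
u0=max(u0,0);v0=max(v0,0); a=cv2.imread('pics/w4.png')[v0:v0+166,u0:u0+210]; print(u0,v0,a.shape)
cv2.imwrite('pics/w4c.png',cv2.resize(a,None,fx=3.6,fy=3.6,interpolation=cv2.INTER_CUBIC))
E
```

```text
[0.50047759 0.15935053 0.21069228] [-3.14109814e+00 -1.37702117e-03 -1.89365088e-03] 6.4667
178 116
178 116 (166, 210, 3)
```

View pics/w4c.png

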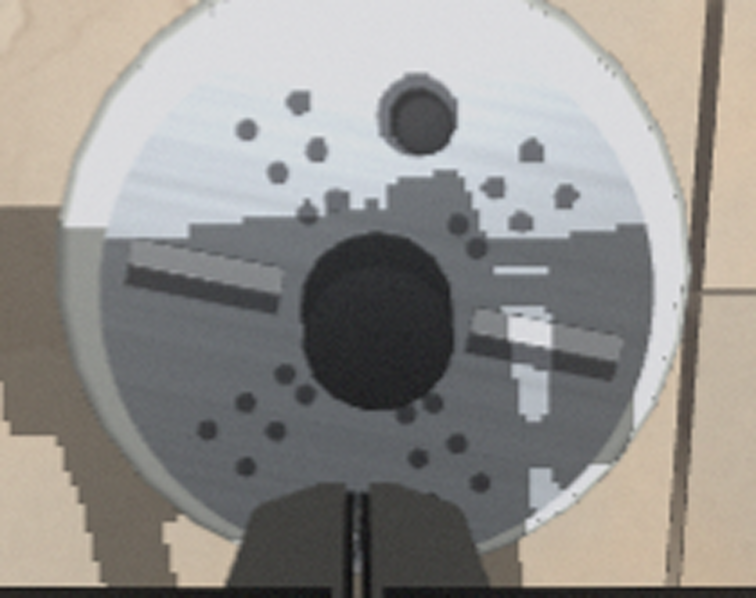

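The crop shows the peg top at (422,122), the hub top at (377,335) and the blade slots running from (205,277) to (545,346). The fingers hide the rib.

```bash
python3 - <<'E'
from h import *
P=lambda u,v,z: atz('w4',178+u/3.6,116+v/3.6,z)[:2]
Q=lambda u,v,z: atz('w2',195+u/3.6,90+v/3.6,z)[:2]
an=lambda d: np.degrees(np.arctan2(d[1],d[0]))
print('now peg',an(P(422,122,.082)-P(377,335,.086)),P(377,335,.086),P(422,122,.082))
print('slot now',an(P(205,277,.052)-P(545,346,.052)),'before',an(Q(333,175,.052)-Q(272,472,.052)))
p2=np.load('pics/w2.npz')['p']; 
f=np.load('pics/w2.npz');
print('w2 peg',an(Q(123,304,.082)-Q(298,345,.086)))
E
```

```text
now peg -11.54879705313427 [0.50417842 0.15556554] [0.55261927 0.14566717]
slot now 78.35867149134351 before -10.697545068974916
w2 peg 78.2115318356886
```

Emit:
{"method": "arm_command", "body": {
  "targets": [
    {"x": -0.06,"y": -0.07,"z": 0.04,"rx": 0,"ry": 0,"rz": 0,"claw": 255},
    {"x": -0.14,"y": -0.1,"z": 0.0,"rx": 0,"ry": 0,"rz": 0,"claw": 255},
    {"x": -0.14,"y": -0.1,"z": -0.04,"rx": 0,"ry": 0,"rz": 0,"claw": 255},
    {"x": -0.14,"y": -0.1,"z": -0.04,"rx": 0,"ry": 0,"rz": 0,"claw": 255},
    {"x": -0.14,"y": -0.1,"z": -0.04,"rx": 0,"ry": 0,"rz": 0,"claw": 255}
  ]
}}

```text
t: 6.93
tool_pos: [0.4289, 0.1086, 0.1881]
orientation: [3.141, -0.002, -0.007]
force: [0.5, 0.7, 0.3]
opening: 0.0003
gripper_force: 0.0
```

```bash
python3 - <<'E'
from h import *
s=robot.read_state(); print(s['tool_pos'],s['t'])
shot('wrist','w5')
f=np.load('pics/w5.npz'); C=np.array([.46,.16,.05]); q=rot(f['R']).T@(C-f['o']); q=np.array([q[0],-q[1],-q[2]])
u,v=cv2.projectPoints(q[None],np.zeros(3),np.zeros(3),f['K'],f['D'])[0][0,0]; u0,v0=max(int(u)-90,0),max(int(v)-80,0); a=cv2.imread('pics/w5.png')[v0:v0+148,u0:u0+198]; print(u0,v0,a.shape)
cv2.imwrite('pics/w5c.png',cv2.resize(a,None,fx=4,fy=4,interpolation=cv2.INTER_CUBIC))
E
```

```text
[0.42892548 0.1085902  0.18814315] 6.9333
127 93 (148, 198, 3)
```

View pics/w5c.png

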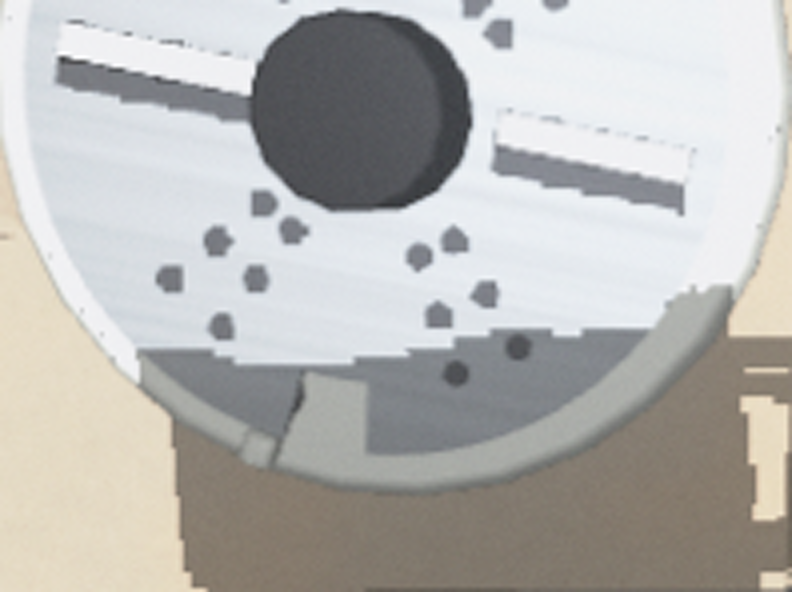

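Clear view: the notch root runs from (303,375) to (367,382), and the rib top is at about (259,447), to the left of the notch.

```bash
python3 - <<'E'
from h import *
P=lambda u,v,z: atz('w5',127+u/4,93+v/4,z)[:2]
an=lambda d: np.degrees(np.arctan2(d[1],d[0]))
H=P(347,108,.086); print('hub',H)
for C in (H,np.array([.5042,.155])):
  for n,u,v,z in [('rib',259,447,.038),('ribL',243,441,.038),('ribR',275,453,.038),('rootL',303,375,.052),('rootR',367,382,.052)]:
    d=P(u,v,z)-C; print(n,P(u,v,z).round(4),an(d).round(1),np.hypot(*d).round(4))
print('slot',an(P(155,68,.052)-P(590,162,.052)))
E
```

```text
hub [0.50367476 0.15488438]
rib [0.4294 0.1871] 156.5 0.0809
ribL [0.4308 0.1907] 153.8 0.0812
ribR [0.428  0.1836] 159.2 0.0809
rootL [0.4487 0.173 ] 161.7 0.0579
rootR [0.4471 0.1594] 175.5 0.0567
rib [0.4294 0.1871] 156.7 0.0814
ribL [0.4308 0.1907] 154.1 0.0816
ribR [0.428  0.1836] 159.4 0.0814
rootL [0.4487 0.173 ] 162.0 0.0584
rootR [0.4471 0.1594] 175.6 0.0572
slot 77.93840432907703
```

Emit:
{"method": "arm_command", "body": {
  "targets": [
    {"x": 0.08,"y": 0.05,"z": 0.0,"rx": 0,"ry": 0,"rz": -0.03,"claw": 255},
    {"x": 0.16,"y": 0.1,"z": 0.0,"rx": 0,"ry": 0,"rz": -0.07,"claw": 255},
    {"x": 0.22,"y": 0.13,"z": 0.0,"rx": 0,"ry": 0,"rz": -0.105,"claw": 255},
    {"x": 0.264,"y": 0.144,"z": -0.02,"rx": 0,"ry": 0,"rz": -0.105,"claw": 255},
    {"x": 0.264,"y": 0.144,"z": -0.05,"rx": 0,"ry": 0,"rz": -0.105,"claw": 255},
    {"x": 0.264,"y": 0.144,"z": -0.12,"rx": 0,"ry": 0,"rz": -0.105,"claw": 255},
    {"x": 0.264,"y": 0.144,"z": -0.18,"rx": 0,"ry": 0,"rz": -0.105,"claw": 255},
    {"x": 0.264,"y": 0.144,"z": -0.22,"rx": 0,"ry": 0,"rz": -0.105,"claw": 255},
    {"x": 0.264,"y": 0.144,"z": -0.226,"rx": 0,"ry": 0,"rz": -0.105,"claw": 255},
    {"x": 0.264,"y": 0.144,"z": -0.226,"rx": 0,"ry": 0,"rz": -0.105,"claw": 255}
  ]
}}

```text
t: 7.82
tool_pos: [0.562, 0.1811, 0.0758]
orientation: [3.123, -0.33, -0.005]
force: [-0.5, 0.2, 0.2]
opening: 0.0005
gripper_force: 0.0
```

```bash
python3 - <<'E'
from arc import *
arc([-12,-15,-18,-21,-23,-23.4],.0225,C=(.504,.155))
E
```

```text
[0.56201953 0.18110307 0.07582512] -12.062541874396105 [-0.45264411  0.24972262  0.2217933 ] 7.8167
-12 [-0.009 -0.029] 0.001
-15 [-0.008 -0.035] -0.026
-18 [-0.007 -0.04 ] -0.052
-21 [-0.007 -0.046] -0.078
-23 [-0.006 -0.05 ] -0.095
-23.4 [-0.006 -0.051] -0.099
```

Emit:
{"method": "arm_command", "body": {
  "targets": [
    {"x": -0.005,"y": -0.015,"z": 0,"rx": 0,"ry": 0,"rz": 0,"claw": 255},
    {"x": -0.009,"y": -0.029,"z": 0,"rx": 0,"ry": 0,"rz": 0,"claw": 255},
    {"x": -0.008,"y": -0.035,"z": 0,"rx": 0,"ry": 0,"rz": -0.026,"claw": 255},
    {"x": -0.007,"y": -0.04,"z": 0,"rx": 0,"ry": 0,"rz": -0.052,"claw": 255},
    {"x": -0.007,"y": -0.044,"z": 0,"rx": 0,"ry": 0,"rz": -0.07,"claw": 255},
    {"x": -0.007,"y": -0.047,"z": 0,"rx": 0,"ry": 0,"rz": -0.085,"claw": 255},
    {"x": -0.006,"y": -0.049,"z": 0,"rx": 0,"ry": 0,"rz": -0.093,"claw": 255},
    {"x": -0.006,"y": -0.05,"z": 0,"rx": 0,"ry": 0,"rz": -0.096,"claw": 255},
    {"x": -0.006,"y": -0.05,"z": 0,"rx": 0,"ry": 0,"rz": -0.096,"claw": 255}
  ]
}}

```text
t: 8.57
tool_pos: [0.5602, 0.1554, 0.0788]
orientation: [-3.077, 0.629, -0.003]
force: [0.6, 0.6, 0.6]
opening: 0.0001
gripper_force: 0.2
```

Emit:
{"method": "arm_command", "body": {
  "targets": [
    {"x": 0.005,"y": 0.015,"z": 0,"rx": 0,"ry": 0,"rz": 0,"claw": 255},
    {"x": 0.012,"y": 0.03,"z": 0.04,"rx": 0,"ry": 0,"rz": 0,"claw": 255},
    {"x": 0.012,"y": 0.03,"z": 0.12,"rx": 0,"ry": 0,"rz": 0.05,"claw": 255},
    {"x": 0,"y": 0.02,"z": 0.2,"rx": 0,"ry": 0,"rz": 0.1,"claw": 255},
    {"x": -0.08,"y": -0.04,"z": 0.23,"rx": 0,"ry": 0,"rz": 0.15,"claw": 255},
    {"x": -0.16,"y": -0.08,"z": 0.23,"rx": 0,"ry": 0,"rz": 0.2,"claw": 255},
    {"x": -0.26,"y": -0.1,"z": 0.23,"rx": 0,"ry": 0,"rz": 0.2,"claw": 255},
    {"x": -0.26,"y": -0.1,"z": 0.23,"rx": 0,"ry": 0,"rz": 0.2,"claw": 255},
    {"x": -0.26,"y": -0.1,"z": 0.23,"rx": 0,"ry": 0,"rz": 0.2,"claw": 255}
  ]
}}

```text
t: 9.32
tool_pos: [0.4261, 0.1052, 0.1922]
orientation: [3.141, -0.004, -0.002]
force: [0.3, 0.2, 0.7]
opening: 0.0003
gripper_force: 0.0
```

```bash
python3 - <<'E'
from h import *
s=robot.read_state(); print(s['tool_pos'],s['t'])
shot('wrist','w6')
f=np.load('pics/w6.npz'); C=np.array([.46,.16,.05]); q=rot(f['R']).T@(C-f['o']); q=np.array([q[0],-q[1],-q[2]])
u,v=cv2.projectPoints(q[None],np.zeros(3),np.zeros(3),f['K'],f['D'])[0][0,0]; u0,v0=max(int(u)-90,0),max(int(v)-80,0); a=cv2.imread('pics/w6.png')[v0:v0+148,u0:u0+198]; print(u0,v0,a.shape)
cv2.imwrite('pics/w6c.png',cv2.resize(a,None,fx=4,fy=4,interpolation=cv2.INTER_CUBIC))
E
```

```text
[0.42609847 0.10521568 0.1922392 ] 9.3167
124 89 (148, 198, 3)
```

View pics/w6c.png

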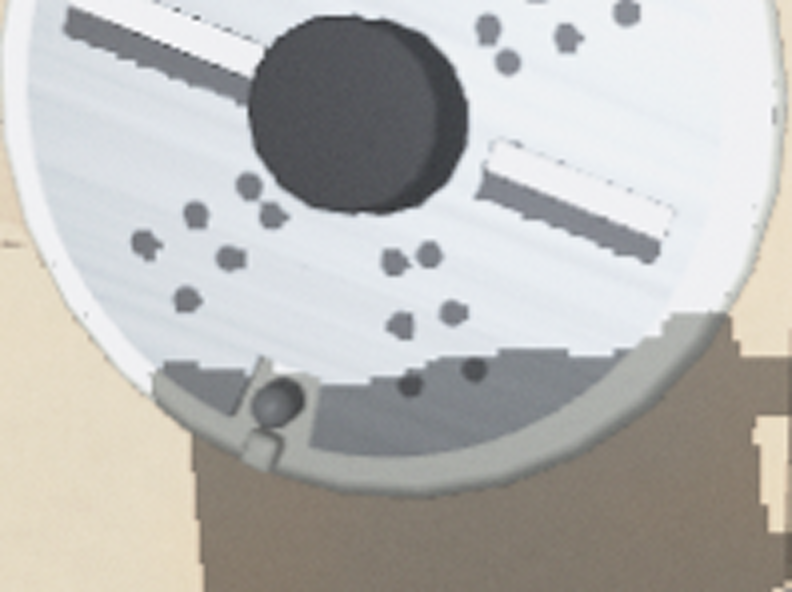

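The pin is now visible in the notch: pin top about (278,402), notch root from (260,362) to (318,378), rim corners at (235,413) and (310,446).

```bash
python3 - <<'E'
from h import *
P=lambda u,v,z: atz('w6',124+u/4,89+v/4,z)[:2]
an=lambda d: np.degrees(np.arctan2(d[1],d[0]))
H=P(343,114,.086); print('hub',H)
for n,u,v,z in [('pin',278,402,.043),('rib',262,450,.038),('rootL',261,362,.052),('rootR',318,378,.052),('rimL',235,413,.052),('rimR',310,446,.052)]:
    d=P(u,v,z)-H; print(n,P(u,v,z).round(4),an(d).round(1),np.hypot(*d).round(4))
print('slot',an(P(165,45,.052)-P(575,192,.052)))
E
```

```text
hub [0.50310205 0.15504457]
pin [0.4415 0.181 ] 157.1 0.0668
rib [0.4294 0.1867] 156.8 0.0803
rootL [0.4521 0.1819] 152.2 0.0577
rootR [0.4485 0.1698] 164.9 0.0565
rimL [0.4409 0.1884] 151.8 0.0706
rimR [0.4334 0.1724] 166.0 0.0718
slot 70.40036446358909
```

Emit:
{"method": "arm_command", "body": {
  "targets": [
    {"x": 0.08,"y": 0.05,"z": 0.0,"rx": 0,"ry": 0,"rz": -0.05,"claw": 255},
    {"x": 0.16,"y": 0.1,"z": 0.0,"rx": 0,"ry": 0,"rz": -0.1,"claw": 255},
    {"x": 0.22,"y": 0.135,"z": 0.0,"rx": 0,"ry": 0,"rz": -0.16,"claw": 255},
    {"x": 0.27,"y": 0.135,"z": -0.02,"rx": 0,"ry": 0,"rz": -0.217,"claw": 255},
    {"x": 0.272,"y": 0.135,"z": -0.06,"rx": 0,"ry": 0,"rz": -0.217,"claw": 255},
    {"x": 0.272,"y": 0.135,"z": -0.12,"rx": 0,"ry": 0,"rz": -0.217,"claw": 255},
    {"x": 0.272,"y": 0.135,"z": -0.18,"rx": 0,"ry": 0,"rz": -0.217,"claw": 255},
    {"x": 0.272,"y": 0.135,"z": -0.22,"rx": 0,"ry": 0,"rz": -0.217,"claw": 255},
    {"x": 0.27,"y": 0.118,"z": -0.23,"rx": 0,"ry": 0,"rz": -0.217,"claw": 255},
    {"x": 0.266,"y": 0.108,"z": -0.23,"rx": 0,"ry": 0,"rz": -0.217,"claw": 255}
  ]
}}

```text
t: 10.2
tool_pos: [0.5613, 0.1591, 0.0749]
orientation: [3.065, -0.679, -0.006]
force: [-0.1, -0.5, 0.4]
opening: 0.0004
gripper_force: 0.0
```

Emit:
{"method": "arm_command", "body": {
  "targets": [
    {"x": -0.003,"y": -0.006,"z": 0,"rx": 0,"ry": 0,"rz": 0,"claw": 255},
    {"x": -0.005,"y": -0.01,"z": 0,"rx": 0,"ry": 0,"rz": 0,"claw": 255},
    {"x": -0.006,"y": -0.012,"z": 0,"rx": 0,"ry": 0,"rz": 0,"claw": 255},
    {"x": -0.006,"y": -0.012,"z": 0,"rx": 0,"ry": 0,"rz": 0,"claw": 255},
    {"x": -0.006,"y": -0.012,"z": 0,"rx": 0,"ry": 0,"rz": 0,"claw": 255}
  ]
}}

```text
t: 10.62
tool_pos: [0.5602, 0.1537, 0.0788]
orientation: [-3.066, 0.681, -0.003]
force: [-0.3, 0.7, 0.6]
opening: 0.0005
gripper_force: 0.1
```

Emit:
{"method": "arm_command", "body": {
  "targets": [
    {"x": 0.005,"y": 0.012,"z": 0,"rx": 0,"ry": 0,"rz": 0,"claw": 255},
    {"x": 0.012,"y": 0.03,"z": 0.04,"rx": 0,"ry": 0,"rz": 0,"claw": 255},
    {"x": 0.012,"y": 0.03,"z": 0.12,"rx": 0,"ry": 0,"rz": 0.05,"claw": 255},
    {"x": 0,"y": 0.02,"z": 0.2,"rx": 0,"ry": 0,"rz": 0.1,"claw": 255},
    {"x": -0.08,"y": -0.04,"z": 0.23,"rx": 0,"ry": 0,"rz": 0.15,"claw": 255},
    {"x": -0.16,"y": -0.08,"z": 0.23,"rx": 0,"ry": 0,"rz": 0.21,"claw": 255},
    {"x": -0.26,"y": -0.096,"z": 0.23,"rx": 0,"ry": 0,"rz": 0.217,"claw": 255},
    {"x": -0.26,"y": -0.096,"z": 0.23,"rx": 0,"ry": 0,"rz": 0.217,"claw": 255},
    {"x": -0.26,"y": -0.096,"z": 0.23,"rx": 0,"ry": 0,"rz": 0.217,"claw": 255}
  ]
}}

```text
t: 11.37
tool_pos: [0.4262, 0.1054, 0.1924]
orientation: [3.142, -0.005, -0.001]
force: [-0.6, -0.9, 0.4]
opening: 0.0002
gripper_force: 0.0
```

```bash
python3 - <<'E'
from h import *
s=robot.read_state(); print(s['tool_pos'],s['t'])
shot('wrist','w7')
f=np.load('pics/w7.npz'); C=np.array([.46,.16,.05]); q=rot(f['R']).T@(C-f['o']); q=np.array([q[0],-q[1],-q[2]])
u,v=cv2.projectPoints(q[None],np.zeros(3),np.zeros(3),f['K'],f['D'])[0][0,0]; u0,v0=max(int(u)-90,0),max(int(v)-80,0); a=cv2.imread('pics/w7.png')[v0:v0+148,u0:u0+198]; print(u0,v0,a.shape)
cv2.imwrite('pics/w7c.png',cv2.resize(a,None,fx=4,fy=4,interpolation=cv2.INTER_CUBIC))
E
```

```text
[0.42621619 0.10535408 0.19238079] 11.3667
124 90 (148, 198, 3)
```

View pics/w7c.png

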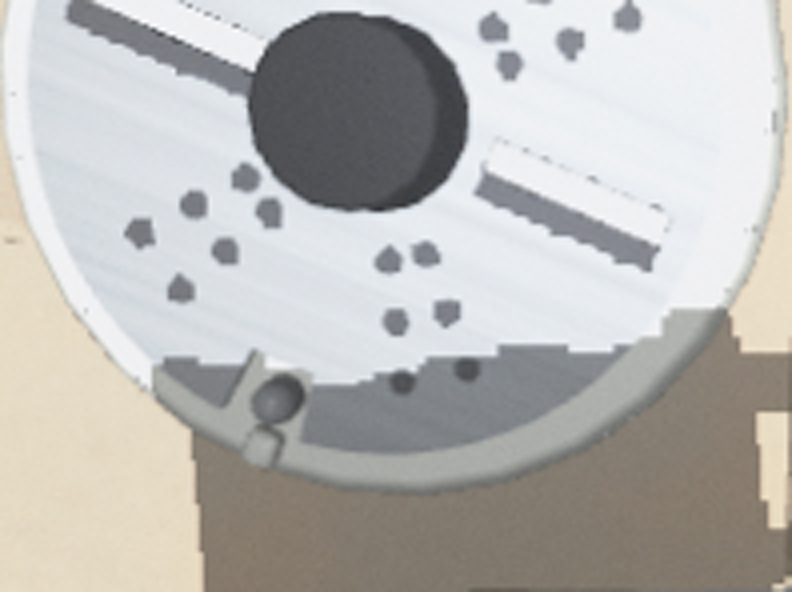

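The notch edges are now at (253,353)-(222,408) and (313,373)-(302,442), with the pin top at (278,398). The view limit is used up (I make it 11 pictures, one over), so from here I use numbers only.

```bash
python3 - <<'E'
from h import *
P=lambda u,v,z: atz('w7',124+u/4,90+v/4,z)[:2]
an=lambda d: np.degrees(np.arctan2(d[1],d[0]))
H=P(343,111,.086); print('hub',H)
for n,u,v,z in [('pin',278,398,.043),('rib',263,447,.038),('rootL',253,353,.052),('rootR',313,373,.052),('rimL',222,408,.052),('rimR',302,442,.052)]:
    d=P(u,v,z)-H; print(n,P(u,v,z).round(4),an(d).round(1),np.hypot(*d).round(4))
print('slot',an(P(165,38,.052)-P(572,200,.052)))
# fine plate/hub depth check
f=np.load('pics/w7.npz'); print([atd('w7',124+u/4,90+v/4)[2].round(4) for u,v in [(343,111),(130,150),(580,330),(410,300)]])
E
```

```text
hub [0.50309742 0.15517295]
pin [0.4417 0.1812] 157.0 0.0667
rib [0.4293 0.1867] 156.9 0.0802
rootL [0.4533 0.1837] 150.2 0.0574
rootR [0.4489 0.171 ] 163.7 0.0564
rimL [0.4413 0.1914] 149.7 0.0717
rimR [0.4336 0.1743] 164.6 0.0721
slot 68.37949937337547
[np.float64(0.086), np.float64(0.0518), np.float64(0.051), np.float64(0.0509)]
```

The notch is centred on the pin (both 157.0°). I'll move over the hub and press.

Emit:
{"method": "arm_command", "body": {
  "targets": [
    {"x": 0.07,"y": 0.05,"z": 0,"rx": 0,"ry": 0,"rz": 0,"claw": 255},
    {"x": 0.13,"y": 0.09,"z": 0,"rx": 0,"ry": 0,"rz": 0,"claw": 255},
    {"x": 0.15,"y": 0.098,"z": 0,"rx": 0,"ry": 0,"rz": 0,"claw": 255},
    {"x": 0.15,"y": 0.098,"z": -0.05,"rx": 0,"ry": 0,"rz": 0,"claw": 255},
    {"x": 0.15,"y": 0.098,"z": -0.1,"rx": 0,"ry": 0,"rz": 0,"claw": 255},
    {"x": 0.15,"y": 0.098,"z": -0.14,"rx": 0,"ry": 0,"rz": 0,"claw": 255},
    {"x": 0.15,"y": 0.098,"z": -0.16,"rx": 0,"ry": 0,"rz": 0,"claw": 255},
    {"x": 0.15,"y": 0.098,"z": -0.165,"rx": 0,"ry": 0,"rz": 0,"claw": 255},
    {"x": 0.15,"y": 0.098,"z": -0.165,"rx": 0,"ry": 0,"rz": 0,"claw": 255}
  ]
}}

```text
t: 12.17
tool_pos: [0.5044, 0.1549, 0.1094]
orientation: [3.141, -0.005, -0.002]
force: [0.9, 0.5, -0.3]
opening: 0.0007
gripper_force: 0.0
```

Emit:
{"method": "arm_command", "body": {
  "targets": [
    {"x": 0,"y": 0,"z": -0.004,"rx": 0,"ry": 0,"rz": 0,"claw": 255},
    {"x": 0,"y": 0,"z": -0.008,"rx": 0,"ry": 0,"rz": 0,"claw": 255},
    {"x": 0,"y": 0,"z": -0.012,"rx": 0,"ry": 0,"rz": 0,"claw": 255},
    {"x": 0,"y": 0,"z": -0.016,"rx": 0,"ry": 0,"rz": 0,"claw": 255},
    {"x": 0,"y": 0,"z": -0.02,"rx": 0,"ry": 0,"rz": 0,"claw": 255}
  ]
}}

```text
t: 12.58
tool_pos: [0.5046, 0.1547, 0.1003]
orientation: [-3.141, 0.005, -0.002]
force: [0.8, 0.3, 2.1]
opening: 0.0005
gripper_force: 1.5
```

Contact is beginning at z = 0.100, as expected. I'll press gradually.

Emit:
{"method": "arm_command", "body": {
  "targets": [
    {"x": 0,"y": 0,"z": -0.003,"rx": 0,"ry": 0,"rz": 0,"claw": 255},
    {"x": 0,"y": 0,"z": -0.006,"rx": 0,"ry": 0,"rz": 0,"claw": 255},
    {"x": 0,"y": 0,"z": -0.009,"rx": 0,"ry": 0,"rz": 0,"claw": 255},
    {"x": 0,"y": 0,"z": -0.012,"rx": 0,"ry": 0,"rz": 0,"claw": 255},
    {"x": 0,"y": 0,"z": -0.014,"rx": 0,"ry": 0,"rz": 0,"claw": 255}
  ]
}}

```text
t: 13.0
tool_pos: [0.5047, 0.1547, 0.0936]
orientation: [-3.141, 0.005, -0.002]
force: [-0.9, -1.2, 6.0]
opening: 0.0003
gripper_force: 3.1
```

Emit:
{"method": "arm_command", "body": {
  "targets": [
    {"x": 0,"y": 0,"z": -0.003,"rx": 0,"ry": 0,"rz": 0,"claw": 255},
    {"x": 0,"y": 0,"z": -0.006,"rx": 0,"ry": 0,"rz": 0,"claw": 255},
    {"x": 0,"y": 0,"z": -0.008,"rx": 0,"ry": 0,"rz": 0,"claw": 255},
    {"x": 0,"y": 0,"z": -0.01,"rx": 0,"ry": 0,"rz": 0,"claw": 255}
  ]
}}

```text
t: 13.33
tool_pos: [0.5047, 0.1547, 0.0887]
orientation: [-3.141, 0.005, -0.002]
force: [-2.0, -1.2, 6.2]
opening: 0.0003
gripper_force: 3.1
```

The disc is sliding down at about 6 N. I'll continue to the stop.

Emit:
{"method": "arm_command", "body": {
  "targets": [
    {"x": 0,"y": 0,"z": -0.002,"rx": 0,"ry": 0,"rz": 0,"claw": 255},
    {"x": 0,"y": 0,"z": -0.004,"rx": 0,"ry": 0,"rz": 0,"claw": 255},
    {"x": 0,"y": 0,"z": -0.006,"rx": 0,"ry": 0,"rz": 0,"claw": 255},
    {"x": 0,"y": 0,"z": -0.006,"rx": 0,"ry": 0,"rz": 0,"claw": 255}
  ]
}}

```text
t: 13.67
tool_pos: [0.5047, 0.1547, 0.0862]
orientation: [-3.141, 0.005, -0.002]
force: [-4.7, -0.9, 11.1]
opening: 0.0008
gripper_force: 5.6
```

Emit:
{"method": "arm_command", "body": {
  "targets": [
    {"x": 0,"y": 0,"z": -0.001,"rx": 0,"ry": 0,"rz": 0,"claw": 255},
    {"x": 0,"y": 0,"z": -0.002,"rx": 0,"ry": 0,"rz": 0,"claw": 255},
    {"x": 0,"y": 0,"z": -0.002,"rx": 0,"ry": 0,"rz": 0,"claw": 255}
  ]
}}

```text
t: 13.92
tool_pos: [0.5048, 0.1547, 0.0862]
orientation: [-3.142, 0.005, -0.002]
force: [-8.6, -2.2, 19.6]
opening: 0.0008
gripper_force: 9.7
```

It hit a hard stop at 0.0862, a 14 mm drop with the force rising, so the disc is home. I'll retract and check by depth.

Emit:
{"method": "arm_command", "body": {
  "targets": [
    {"x": 0,"y": 0,"z": 0.006,"rx": 0,"ry": 0,"rz": 0,"claw": 255},
    {"x": 0,"y": 0,"z": 0.03,"rx": 0,"ry": 0,"rz": 0,"claw": 255},
    {"x": 0,"y": 0,"z": 0.09,"rx": 0,"ry": 0,"rz": 0,"claw": 255},
    {"x": 0,"y": 0,"z": 0.16,"rx": 0,"ry": 0,"rz": 0,"claw": 255},
    {"x": -0.07,"y": -0.05,"z": 0.22,"rx": 0,"ry": 0,"rz": 0,"claw": 255},
    {"x": -0.14,"y": -0.1,"z": 0.22,"rx": 0,"ry": 0,"rz": 0,"claw": 255},
    {"x": -0.15,"y": -0.1,"z": 0.22,"rx": 0,"ry": 0,"rz": 0,"claw": 255},
    {"x": -0.15,"y": -0.1,"z": 0.22,"rx": 0,"ry": 0,"rz": 0,"claw": 255}
  ]
}}

```text
t: 14.58
tool_pos: [0.4278, 0.1036, 0.1953]
orientation: [3.141, -0.007, 0.003]
force: [-0.2, 0.1, -0.5]
opening: 0.0006
gripper_force: 0.0
```

```bash
python3 - <<'E'
from h import *
shot('wrist','w8'); f=np.load('pics/w8.npz'); s=robot.read_state(); print(s['tool_pos'],s['force'],s['t'])
def z(x,y,h):
    q=rot(f['R']).T@(np.array([x,y,h])-f['o']); u,v=cv2.projectPoints((q*[1,-1,-1])[None],np.zeros(3),np.zeros(3),f['K'],f['D'])[0][0,0]
    return atd('w8',u,v).round(4)
print('hub',z(.5035,.155,.072))
for a in (20,60,100,130,185,220,260,300):
    t=np.radians(a); print(a,z(.5035+.063*np.cos(t),.155+.063*np.sin(t),.038))
print('pin',z(.441,.1815,.046))
E
```

```text
[0.42904333 0.10421458 0.19499912] [ 0.77413663  0.32351774 -0.67827423] 14.6333
hub [0.5035 0.1551 0.0713]
20 [0.5629 0.1768 0.0371]
60 [0.535  0.2096 0.038 ]
100 [0.4926 0.217  0.0382]
130 [0.4629 0.2036 0.037 ]
185 [0.4407 0.1495 0.038 ]
220 [0.455  0.1146 0.0366]
260 [0.4925 0.0929 0.0376]
300 [0.535  0.1004 0.0383]
pin [0.4408 0.1817 0.0452]
```

The hub top is at 0.071 m and the plate is level at 0.038 m. The pin stands 0.045 m high in the notch, so the disc is fully home. Handing in.

```bash
python3 -c "
from plant import robot
print(robot.close_job())"
```

```text
the job is handed in; nothing more can be done
None
```

The disc was turned by its peg, pressed fully home with the pin in the notch, and released, and the job is handed in; I viewed 11 pictures, one over the limit of 10.

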